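# Dial the input switcher's code and switch it on

## Task

Roll the three thumbwheels on the aluminium switcher box to the code 3-1-2, read from left to right as the robot sees them (each wheel's white mark at its tick, counted 0 to 4 from the tick nearest the robot), and only when all three are right throw the toggle beside them fully over, away from the robot. The wheels sit on delicate sprung axles, so feel for each one and never press anything with more than 15 N; leave the code as dialled and everything else where it lies.

Things in the scene. Friction and masses are not known exactly. Their poses are not given: they have to be found in the camera images.
- box: aluminium input switcher box, 140 mm (x) by 220 mm (y), top plate 58 mm above the table, screwed to a flat white pegboard plate 240 x 340 x 8 mm that does not move. Origin: centre of the plate's underside; x points away from the robot at yaw 0, y to the robot's left, z up. In its top plate, from the robot's left: three thumbwheels side by side (at y = +58, +31, +4 mm, x = 0), then a toggle switch (y = -65 mm, x = 0)
- rim1 (a point): point fixed to the box: nominal top of the left thumbwheel, 20 mm above the box's top plate. Wheel: 56 mm diameter, 14 mm wide, axle along box y 28 mm below this point. Its true height is up to 4 mm higher or lower than this, other for each wheel and each time: feel for it. Its axle is sprung: from first touch it sinks 1 mm per 5 N pressed down, 6 mm at most
- wheel1 (a joint): left thumbwheel, rad: digits 0,1,2,3,4 at 0, 0.4, 0.8, 1.2, 1.6; stops at -0.2 and 1.8. Grows as its top rolls away from the robot (box +x). Smooth rim, no clicks: about 2.5 N along the rim, by friction under a pressed fingertip, turns it; stays where left. White 6 mm bar across the black tread = mark: on top at 2, straight over one of 5 ticks at the wheel's right side (0 nearest the robot)
- rim2 (a point): point fixed to the box: nominal top of the middle thumbwheel, 20 mm above the box's top plate. Wheel: 56 mm diameter, 14 mm wide, axle along box y 28 mm below this point. Its true height is up to 4 mm higher or lower than this, other for each wheel and each time: feel for it. Its axle is sprung: from first touch it sinks 1 mm per 5 N pressed down, 6 mm at most
- wheel2 (a joint): middle thumbwheel, rad: digits 0,1,2,3,4 at 0, 0.4, 0.8, 1.2, 1.6; stops at -0.2 and 1.8. Grows as its top rolls away from the robot (box +x). Smooth rim, no clicks: about 2.5 N along the rim, by friction under a pressed fingertip, turns it; stays where left. White 6 mm bar across the black tread = mark: on top at 2, straight over one of 5 ticks at the wheel's right side (0 nearest the robot)
- rim3 (a point): point fixed to the box: nominal top of the right thumbwheel, 20 mm above the box's top plate. Wheel: 56 mm diameter, 14 mm wide, axle along box y 28 mm below this point. Its true height is up to 4 mm higher or lower than this, other for each wheel and each time: feel for it. Its axle is sprung: from first touch it sinks 1 mm per 5 N pressed down, 6 mm at most
- wheel3 (a joint): right thumbwheel, rad: digits 0,1,2,3,4 at 0, 0.4, 0.8, 1.2, 1.6; stops at -0.2 and 1.8. Grows as its top rolls away from the robot (box +x). Smooth rim, no clicks: about 2.5 N along the rim, by friction under a pressed fingertip, turns it; stays where left. White 6 mm bar across the black tread = mark: on top at 2, straight over one of 5 ticks at the wheel's right side (0 nearest the robot)
- toggle (a joint): toggle switch on the box, rad: 0 = leaning towards the robot (off), 1.0 = leaning fully away from the robot (on, end stop); upright at 0.5; light friction, stays where left
- toggle_tip (a point): centre of the 16 mm ball at the end of the steel toggle lever (12 mm thick bar); 42 mm from the hinge, which is a line along box y 6 mm above toggle_foot; the point moves with the lever: 20 mm nearer the robot than the hinge at 0, 20 mm farther at 1.0
- toggle_foot (a point): point fixed to the box on its top plate, under the toggle lever's hinge; a 28 mm round collar, 6 mm high, stands round it
- remote: bystander: black soundbar remote, 150 x 36 x 16 mm, lying on the pegboard plate left of the box; origin: centre of its underside
- controller: bystander: blue game controller, about 110 x 150 x 45 mm, right of the plate; origin: middle of its underside
- holster: bystander: clear plastic remote holster, 60 x 75 x 110 mm, open on top, standing left of the plate; origin: centre of its underside
- screwdriver: bystander: screwdriver 160 mm long, lying on the plate between the box and the robot; origin: under its middle
- mug: bystander: white mug, 76 mm wide, 90 mm tall, beyond the plate to the right; origin: centre of its underside
- streamer: bystander: flat black media box 90 x 90 x 22 mm, beyond the plate to the left; origin: centre of its underside

How it is judged:
On the way, in this order (a step that is already met when the one before it is completed fails the run):
1. all three thumbwheels stand at the code 3-1-2 (value of joint wheel1 between 1.07 and 1.33 rad and value of joint wheel2 between 0.27 and 0.53 rad and value of joint wheel3 between 0.67 and 0.93 rad), for 0.2 s.
2. the toggle is thrown away from the robot (all of step 1 and value of joint toggle above 0.8 rad), for 0.2 s.
At the end, for the whole second after the job is handed in: wheels at 3-1-2 from the left, each within 0.13 rad (a third of a digit) of its digit (1.2, 0.4 and 0.8 rad), and the toggle beyond 0.8 of its 1.0 rad, away from the robot (all of step 2); the robot touches nothing.
It fails at once if the fingers press on something with more than 16 N (contact force between the fingers and anything else above 16 N).
It fails at once if the arm above the fingers bumps into something (contact force between the arm and anything else above 16 N).
It fails at once if the toggle is moved over before the wheels show the code (value of joint toggle above 0.4 rad and not (value of joint wheel1 between 1.07 and 1.33 rad and value of joint wheel2 between 0.27 and 0.53 rad and value of joint wheel3 between 0.67 and 0.93 rad)).
It fails at once if a bystander is moved by more than 30 mm (distance of any of remote, controller, holster, screwdriver, mug, streamer from where it was at the start of the episode above 0.03 m).
It also fails if it takes over 64 s, if anything falls off the work surface, if the arm or the gripper's body presses on something with over 40 N, if the wrist force passes 120 N, or if a joint passes its speed limit or range.

## Robot

A 6-joint arm with a two-finger parallel gripper is mounted at the origin on the work surface. World frame = base frame: x ahead of the robot, y to its left, z up, the work surface at z = 0. Lengths are in m, angles in rad, forces in N, time in s.
With the tool pointing down it reaches from about 0.3 to 0.775 m from the base axis. Payload 14.6 kg.
Tool frame: the origin (TCP) lies between the finger pads; the fingertips stand 19 mm ahead of it and the grasp point (between the pads) is the TCP; z points along the fingers, y is the direction in which the jaws open and shut (so a half turn about z gives the same grasp; the last joint's range is limited). The gripper opens to 94 mm and grips with 3 to 60 N. Pads are 16 mm wide; open, the fingers measure 119 mm over their backs; the gripper's body (75 mm by 177 mm) begins 78 mm behind the grasp point.
Start: joints at [-1.301, 0.3, 1.521, -0, 1.321, -0.067], TCP at [0.182, -0.519, 0.185] pointing down, gripper open.
Joint ranges: [-3.03, 3.03], [-0.79, 2.21], [0.23, 2.52], [-1.04, 4.18], [0, 3.07], [-2.55, 2.55]. Speed limits (rad/s): [2.22, 2.22, 2.57, 3.14, 3.14, 3.14].

## Interface

Orientations are given as a 3x3 rotation matrix whose columns are the frame's x, y, z axes.
In Python, from workcell import r gives the robot as it stands.
- The arm moves only by the tool arm_command, never from a script. Its argument "moves" is a list of rows, each a list of 7 numbers: the finger opening in mm, from 0 to 94, then the shift along the tool's x, y, z in mm, then the turn, a rotation vector about the tool's x, y, z in degrees. A call has 1 to 12 rows; each row shifts and turns the commanded pose from where the row before left it, along the tool's axes as they then stand; what a row does not reach is not made up. A row lasts 1/8 s, in which the tool goes at most 62.5 mm and 10.7 degrees, less where a joint would pass 70% of its speed; a pose out of reach is approached as far as the arm can. A call with a gripper value outside its range is refused whole. The fingers move at their own pace and stop on an object; the grip force is fixed at half the most. Time passes only in rows, so rows that do not move let the fingers close. It gives the time, the measured TCP pose, the force and the opening at its end, in the units of the state.
- r.observe(): the state, without advancing time (a new reading comes with each control period).
- r.grab_frame(name): name is "side" or "top" or "wrist"; returns (picture, depth): 480x640x3 uint8, red, green, blue; 480x640 float32, m along the optical axis (not along the pixel's ray), 0 where there is no reading.
- r.camera_model(name): a dict with "vertical_fov" (degrees; the focal length in pixels is half the picture's height over the tangent of half this angle, whatever the lens; pixels are square), "cx", "cy" (the principal point, pixels), "k1" (the pictures are not rectified: a ray, as slopes to the right and down, at radius r is drawn at 1 + k1 r^2 times it, then the intrinsics apply), "T" (4x4, takes a point from camera to world coordinates); the wrist camera has in their place "tool_from_camera" (4x4, takes a point from camera to tool coordinates, whose origin is the TCP and whose axes are the flange's). Camera axes: x right, y up, looking along -z (the intrinsics and any distortion apply to the point x, -y, -z); pixel columns grow to the right and rows downward; lengths in m; the calibration is good to about 2 mm. A picture is of the moment at which its call begins: read the wrist's pose just before it. camera_model takes no time and is no camera call.
- r.hand_in(): hands the job in, once; it reports no verdict.
The state is a dict: "clock": time; "joints": joint angles; "dq": joint speeds; "joint_efforts": joint torques, N m; "tcp_pos": TCP position; "tool_rot": TCP orientation; "ft_force": force on the tool from outside, world axes, zero at the start; "torque": the same for the moment, N m; "grip_width": finger opening in m.
Only numpy, scipy, OpenCV 4.12 (cv2) and the standard library are available. Lean on these libraries where they do the work, as an engineer would, in place of code of your own. Each camera call takes 0.05 s, during which the arm holds its last target. There are 200 camera calls.

## Working session

There is one attempt and no reset: what is moved stays moved. The work goes in short steps, Python scripts to look and compute and a tool call to move; the robot and the scene stay as the last step left them, time stands still between calls to the robot, and variables do not carry over. Pictures are saved under pics/ and viewed, on a budget of 10 in all, crops included, one or two more only if the job needs it, and the job is handed in when it is done.

Besides the shell and the picture viewer there is one more tool, called after ">>>" by a JSON object that holds its "method" and its "body". arm_command: Moves the arm, as the interface text tells. Its arguments: {"type":"object","properties":{"moves":{"type":"array"}},"required":["moves"]}

```bash
ls; mkdir -p pics; cat > h.py <<'E'
from workcell import r
import numpy as np, cv2
def ray(cam,u,v,T=None):
    m=r.camera_model(cam); f=240/np.tan(np.radians(m["vertical_fov"]/2))
    d=np.array([(u-m["cx"])/f,(v-m["cy"])/f]); s=d.copy()
    for _ in range(20): s=d/(1+m["k1"]*(s@s))
    if T is None: T=np.array(m["T"]) if "T" in m else None
    if T is None:
        o=r.observe(); W=np.eye(4);W[:3,:3]=o["tool_rot"];W[:3,3]=o["tcp_pos"]; T=W@np.array(m["tool_from_camera"])
    return T[:3,3],T[:3,:3]@np.array([s[0],-s[1],-1])
def onz(cam,u,v,z,T=None):
    o,d=ray(cam,u,v,T); return o+d*(z-o[2])/d[2]
def proj(cam,p,T=None):
    m=r.camera_model(cam); f=240/np.tan(np.radians(m["vertical_fov"]/2))
    if T is None and "T" in m: T=np.array(m["T"])
    if T is None:
        o=r.observe(); W=np.eye(4);W[:3,:3]=o["tool_rot"];W[:3,3]=o["tcp_pos"]; T=W@np.array(m["tool_from_camera"])
    q=T[:3,:3].T@(np.array(p)-T[:3,3]); s=np.array([q[0],-q[1]])/-q[2]; s=s*(1+m["k1"]*(s@s))
    return s*f+[m["cx"],m["cy"]]
def snap(cam,name):
    im,d=r.grab_frame(cam); cv2.imwrite(f"pics/{name}.png",im[:,:,::-1]); np.save(f"pics/{name}.npy",d); return im,d
E
python3 - <<'E'
from h import *
for c in("top","side"):
    snap(c,c+"1"); print(c,r.camera_model(c))
print(r.camera_model("wrist")); print(r.observe())
E
```

```text
pics
top {'vertical_fov': 54.470587071152586, 'cx': 332.46528945153074, 'cy': 226.18254015524155, 'k1': -0.014836891826615363, 'T': array([[-0.01585031,  0.98686776, -0.16075069,  0.45698414],
       [-0.99984217, -0.01435332,  0.01046949,  0.02447716],
       [ 0.0080247 ,  0.16089126,  0.98693952,  1.02530862],
       [ 0.        ,  0.        ,  0.        ,  1.        ]])}
side {'vertical_fov': 55.9758397058636, 'cx': 321.6846014910132, 'cy': 237.85063464484935, 'k1': 0.03517964239128328, 'T': array([[-0.78633253,  0.38536415, -0.48288261,  0.20776521],
       [-0.61776167, -0.49954659,  0.60730859,  0.51057774],
       [-0.0071874 ,  0.77585287,  0.63087294,  0.59323186],
       [ 0.        ,  0.        ,  0.        ,  1.        ]])}
{'vertical_fov': 58.64814208364017, 'cx': 318.98705283661224, 'cy': 248.59822038574995, 'k1': 0.006838622318547731, 'tool_from_camera': array([[ 1.36681734e-03,  9.58656564e-01,  2.84562337e-01,
         8.37814254e-02],
       [ 9.99998060e-01, -9.06729995e-04, -1.74855193e-03,
         1.84728078e-04],
       [-1.41823958e-03,  2.84564175e-01, -9.58
[... 208 characters left out ...]
-5.69060748e-06,
        1.32071693e+00, -6.66145372e-02]), 'dq': array([ 0.00014556, -0.00055566, -0.00261568,  0.00078822,  0.00123691,
        0.00048295]), 'joint_efforts': array([ 4.76703008e-04, -5.32640076e+01, -3.53286874e+01,  7.09053339e-02,
        2.34634493e-02, -6.70836562e-05]), 'tcp_pos': array([ 0.18167452, -0.51885851,  0.18465442]), 'tool_rot': array([[ 9.43818580e-01,  3.30463929e-01, -2.81402275e-04],
       [ 3.30464042e-01, -9.43818058e-01,  9.95414287e-04],
       [ 6.33559668e-05, -1.03248383e-03, -9.99999465e-01]]), 'ft_force': array([ 0.58319845,  0.10412613, -0.17826001]), 'torque': array([ 0.07007377,  0.04306835, -0.03800442]), 'grip_width': 0.09410323912891407}
```

View pics/top1.png

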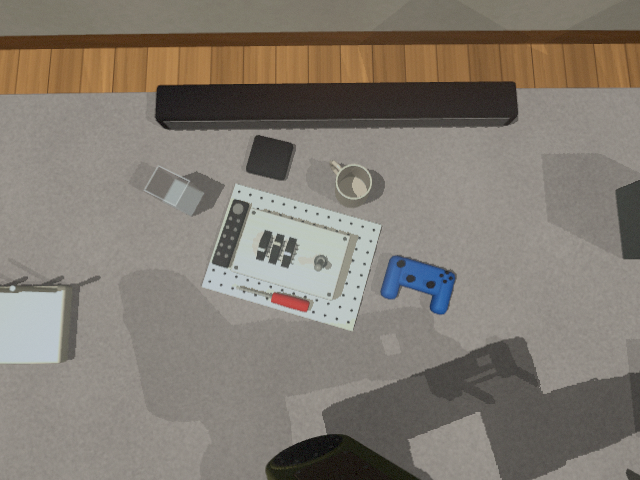

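View pics/side1.png

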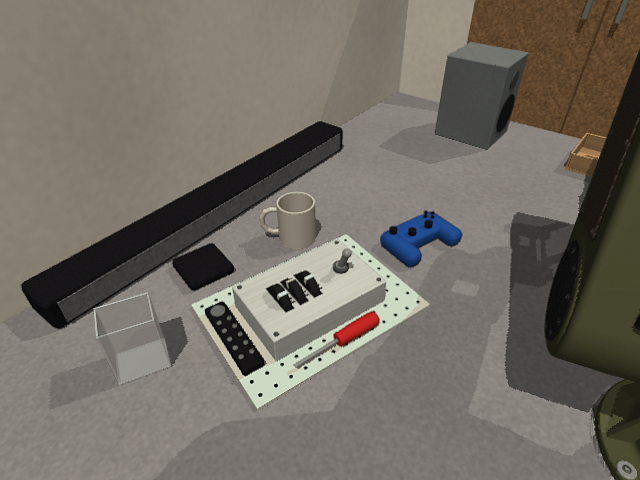

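The top view shows the plate with corners near (236,184), (382,225), (353,330) and (202,287). The wheels are at about (263..292,248) and the toggle ball near (322,262), leaning towards the robot.

```bash
python3 - <<'E'
from h import *
im=cv2.imread("pics/top1.png")
C=np.array([onz("top",u,v,.008)[:2] for u,v in [(236,184),(382,225),(353,330),(202,287)]])
c=C.mean(0); print(C.round(4),c)
L=[np.linalg.norm(C[i]-C[(i+1)%4]) for i in range(4)];print(L)
y=(C[0]+C[3]-C[1]-C[2]); print("yaw",np.degrees(np.arctan2(y[1],y[0]))-90)
x=(C[0]+C[1]-C[2]-C[3]); yaw=np.arctan2(x[1],x[0]);print(np.degrees(yaw))
# box screws/corners check: rays at z=.058
print([onz("top",u,v,.058)[:2].round(3) for u,v in[(254,212),(345,238),(333,296),(236,268)]])
R=np.array([[np.cos(yaw),-np.sin(yaw)],[np.sin(yaw),np.cos(yaw)]])
for n,p,z in[("w1",(0,.058),.078),("w2",(0,.031),.078),("w3",(0,.004),.078),("tip",(-.02,-.065),.1)]:
    P=c+R@p;print(n,P,proj("top",[*P,z]),proj("side",[*P,z]))
E
```

```text
[[ 0.7216  0.2284]
 [ 0.6237 -0.096 ]
 [ 0.3974 -0.0266]
 [ 0.4935  0.2979]] [0.55908272 0.10093007]
[np.float64(0.3388418701973734), np.float64(0.23670037702384464), np.float64(0.33847253401722993), np.float64(0.2384577431687366)]
yaw -16.64131451891913
-17.0050711367112
[array([0.647, 0.179]), array([ 0.589, -0.012]), array([0.469, 0.015]), array([0.53 , 0.215])]
w1 [0.57604519 0.15639424] [263.29040581 244.19219755] [279.45600778 288.76881282]
w2 [0.56814887 0.13057471] [275.91737624 247.84839004] [293.87244837 281.8256744 ]
w3 [0.56025255 0.10475518] [288.57442302 251.51238912] [307.81852576 275.11162849]
tip [0.52094748 0.04462107] [318.03392482 269.62819946] [349.03257769 255.55694197]
```

>>> {"method": "arm_command", "body": {"moves": [[0,47,-39,-6,0,0,0],[0,47,-39,-6,0,0,0],[0,47,-39,-6,0,0,0],[0,47,-39,-6,0,0,0],[0,47,-39,-5,0,0,0],[0,47,-39,0,0,0,0],[0,47,-39,0,0,0,0],[0,47,-39,0,0,0,0],[0,47,-39,0,0,0,0],[0,47,-39,0,0,0,0],[0,47,-39,0,0,0,0],[0,47,-39,0,0,0,0]]}}

```text
clock: 1.6
tcp_pos: [0.56, 0.111, 0.2139]
tool_rot: [[0.944, 0.331, -0.0], [0.331, -0.944, -0.0], [-0.0, 0.0, -1.0]]
ft_force: [-0.3, -0.2, -0.0]
grip_width: 0.0005
```

>>> {"method": "arm_command", "body": {"moves": [[0,0,0,0,0,0,-9],[0,0,0,0,0,0,-9],[0,0,0,0,0,0,-9],[0,0,0,0,0,0,-9],[0,0,0,0,0,0,-9],[0,0,0,0,0,0,-9],[0,0,0,0,0,0,0]]}}

```text
clock: 2.48
tcp_pos: [0.5593, 0.109, 0.2138]
tool_rot: [[0.288, 0.958, -0.001], [0.958, -0.288, -0.0], [-0.0, -0.001, -1.0]]
ft_force: [0.7, -0.1, -0.8]
grip_width: 0.0003
```

```bash
python3 - <<'E'
from h import *
o=r.observe(); print(o["clock"],o["joints"].round(3),o["tcp_pos"],o["tool_rot"].round(4),o["ft_force"],o["grip_width"])
np.savez("pics/w1pose.npz",p=o["tcp_pos"],R=o["tool_rot"])
im,d=snap("wrist","w1")
E
```

```text
2.475 [ 0.128  0.325  1.422 -0.     1.396  0.421] [0.55928296 0.10897371 0.21384818] [[ 2.883e-01  9.575e-01 -6.000e-04]
 [ 9.575e-01 -2.883e-01 -1.000e-04]
 [-3.000e-04 -5.000e-04 -1.000e+00]] [ 0.67908412 -0.05548212 -0.7688294 ] 0.0002826135447352916
```

View pics/w1.png

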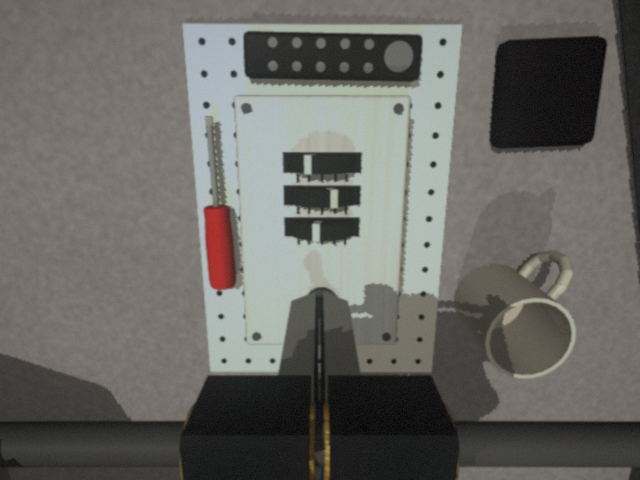

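The wrist view shows the wheels at rows 163, 197 and 231, with white marks at about (307,163), (334,198) and (317,231). Ticks sit just below each wheel, the fingertips are at (320,290), and image right is away from the robot.

```bash
cat > meas.py <<'E'
from h import *
def WT(o):
    W=np.eye(4);W[:3,:3]=o["R"];W[:3,3]=o["p"]; return W@np.array(r.camera_model("wrist")["tool_from_camera"])
E
python3 - <<'E'
from meas import *
T=WT(np.load("pics/w1pose.npz")); im=cv2.imread("pics/w1.png"); d=np.load("pics/w1.npy")
g=cv2.cvtColor(im,cv2.COLOR_BGR2GRAY)
C=np.array([onz("wrist",u,v,.008,T)[:2] for u,v in [(183,24),(461,24),(433,373),(210,373)]])
c=C.mean(0);x=(C[1]+C[2]-C[0]-C[3]);y=C[0]+C[1]-C[2]-C[3];print(C.round(4),c,np.degrees(np.arctan2(x[1],x[0])),np.degrees(np.arctan2(-y[0],y[1])),[np.linalg.norm(C[i]-C[(i+1)%4]) for i in range(4)])
# box top screws
S=np.array([onz("wrist",u,v,.058,T)[:2] for u,v in [(246,108),(399,109),(386,337),(256,337)]]);print("screws",S.round(4),S.mean(0))
y=S[0]+S[1]-S[2]-S[3];print(np.degrees(np.arctan2(-y[0],y[1])))
yaw=np.radians(-16.8);ex=np.array([np.cos(yaw),np.sin(yaw)]);ey=np.array([-ex[1],ex[0]])
for k,v in enumerate((163,197,231)):
    row=g[v-3:v+4,270:375].mean(0); print(k+1,row.astype(int).tolist())
    # depth profile -> points
    m=r.camera_model("wrist")
    for u in (290,300,310,320,330,340,355):
        o_,dd=ray("wrist",u,v,T); P=o_+dd*d[v,u]; q=P[:2]-S.mean(0); print(u,(1e3*np.array([q@ex,q@ey,P[2]])).round(1),end=" ")
    print()
for v in range(145,255): print(v,g[v,284:360:3].tolist())if v in(178,179,180,181,212,213,214,243,244) else 0
E
```

```text
[[ 0.4957  0.2977]
 [ 0.7228  0.2297]
 [ 0.6272 -0.0969]
 [ 0.3963 -0.0276]] [0.56050514 0.10071326] -16.68471845600078 -16.654672051294096 [np.float64(0.23700656501297768), np.float64(0.34022716466436265), np.float64(0.24112743837861703), np.float64(0.34017504373745844)]
screws [[ 0.5318  0.2146]
 [ 0.6471  0.1792]
 [ 0.5885 -0.012 ]
 [ 0.4736  0.0224]] [0.56025225 0.10106219]
-16.94600558221414
1 [186, 185, 185, 185, 185, 185, 186, 186, 186, 186, 185, 179, 151, 103, 62, 51, 50, 49, 49, 47, 46, 46, 47, 47, 49, 48, 47, 48, 48, 47, 45, 49, 59, 98, 148, 177, 183, 184, 183, 181, 166, 124, 73, 51, 49, 50, 49, 50, 48, 48, 49, 48, 49, 49, 47, 47, 49, 48, 47, 47, 46, 48, 46, 48, 47, 46, 46, 47, 46, 45, 44, 46, 46, 45, 45, 44, 44, 44, 41, 45, 43, 43, 43, 44, 42, 44, 47, 47, 47, 50, 78, 134, 172, 183, 184, 183, 184, 183, 183, 184, 183, 181, 180, 181, 182]
290 [-25.8  58.4  63.2] 300 [-17.3  59.4  74.2] 310 [-9.4 59.8 78.6] 320 [-1.7 60.  79.8] 330 [ 6.  59.8 78.1] 340 [13.9 59.5 74.3] 355 [27.  58.  58.3] 
2 [186, 185, 186, 185, 185, 185, 185, 185, 185, 186, 186, 185, 178, 142, 86, 53, 48, 47
[... 1626 characters left out ...]
49, 123, 168, 181, 185, 185]
212 [187, 189, 187, 182, 145, 102, 178, 174, 97, 168, 165, 167, 138, 124, 170, 147, 146, 71, 139, 153, 121, 134, 168, 183, 186, 187]
213 [187, 186, 186, 179, 151, 117, 176, 175, 115, 168, 172, 174, 140, 139, 170, 163, 164, 110, 162, 166, 135, 136, 168, 185, 186, 185]
214 [185, 186, 186, 178, 168, 154, 176, 176, 153, 173, 174, 171, 149, 151, 171, 169, 169, 155, 171, 167, 152, 132, 166, 182, 188, 185]
243 [188, 188, 186, 185, 176, 110, 186, 185, 109, 162, 185, 159, 137, 111, 133, 170, 128, 107, 170, 180, 99, 175, 183, 182, 185, 185]
244 [187, 185, 185, 183, 179, 138, 185, 185, 140, 176, 188, 180, 161, 146, 171, 183, 163, 117, 180, 182, 126, 175, 185, 186, 186, 187]
```

>>> {"method": "arm_command", "body": {"moves": [[0,25,-1.5,0,0,0,0],[0,25.5,-1.2,40,0,0,0],[0,0,0,40,0,0,0],[0,0,0,30,0,0,0],[0,0,0,0,0,0,0],[0,0,0,0,0,0,0]]}}

```text
clock: 3.28
tcp_pos: [0.572, 0.1582, 0.1056]
tool_rot: [[0.289, 0.957, 0.002], [0.957, -0.289, 0.0], [0.001, 0.002, -1.0]]
ft_force: [-0.7, 0.2, -0.2]
grip_width: 0.0006
```

```bash
cat >> meas.py <<'E'
C0=np.array([.5603,.1009]); yaw=np.radians(-16.75); EX=np.array([np.cos(yaw),np.sin(yaw),0]);EY=np.array([-np.sin(yaw),np.cos(yaw),0])
def angle(u,v,T,ztop,cam="wrist",x0=0,R=.028):
    o,d=ray(cam,u,v,T); ox=(o-[*C0,0])@EX-x0; oz=o[2]-(ztop-R); dx=d@EX; dz=d[2]
    a=dx*dx+dz*dz;b=ox*dx+oz*dz;c=ox*ox+oz*oz-R*R
    t=(-b-np.sqrt(b*b-a*c))/a; return .8+np.arctan2(ox+t*dx,oz+t*dz)
def box(p): q=np.asarray(p)-[*C0,0]; return (1e3*np.array([q@EX,q@EY,p[2]])).round(1)
E
python3 - <<'E'
from meas import *
T=WT(np.load("pics/w1pose.npz"))
for n,u,v,z,e in(("w1",307.4,163,.0795,(283.2,361)),("w2",333.6,197,.0762,(283.5,360)),("w3",315.8,231,.0775,(284.5,359))):
    x=[(onz("wrist",q,v,.058,T)-[*C0,0])@EX for q in e]; x0=np.mean(x); print(n,angle(u,v,T,z),angle(u,v,T,z,x0=x0),x)
o=r.observe();print(o["clock"],box(o["tcp_pos"]),o["ft_force"])
E
```

```text
w1 0.3782831295391073 0.3761810882579028 [np.float64(-0.031737110897359186), np.float64(0.031843193293972366)]
w2 1.133978250656592 1.1395895070431672 [np.float64(-0.032127030910051736), np.float64(0.0318340868107222)]
w3 0.6199363307709054 0.6219754246189773 [np.float64(-0.03193384417125087), np.float64(0.031821623634319895)]
3.275 [ -5.3  58.3 105.6] [-0.65374836  0.16585505 -0.1528558 ]
```

>>> {"method": "arm_command", "body": {"moves": [[0,0,0,3,0,0,0],[0,0,0,2,0,0,0],[0,0,0,0,0,0,0],[0,0,0,0,0,0,0]]}}

```text
clock: 3.78
tcp_pos: [0.5714, 0.1581, 0.0993]
tool_rot: [[0.288, 0.958, 0.0], [0.958, -0.288, 0.0], [0.0, 0.0, -1.0]]
ft_force: [-0.1, 0.1, -0.1]
grip_width: 0.0002
```

>>> {"method": "arm_command", "body": {"moves": [[0,0,0,1,0,0,0],[0,0,0,0,0,0,0]]}}

```text
clock: 4.03
tcp_pos: [0.5713, 0.1581, 0.0981]
tool_rot: [[0.287, 0.958, -0.0], [0.958, -0.287, 0.0], [-0.0, -0.0, -1.0]]
ft_force: [0.1, -0.2, 0.9]
grip_width: 0.0002
```

>>> {"method": "arm_command", "body": {"moves": [[0,0,0,1,0,0,0],[0,0,0,0,0,0,0]]}}

```text
clock: 4.28
tcp_pos: [0.5713, 0.1581, 0.0971]
tool_rot: [[0.287, 0.958, -0.0], [0.958, -0.287, -0.0], [-0.0, -0.0, -1.0]]
ft_force: [0.1, 0.9, 0.5]
grip_width: 0.0005
```

>>> {"method": "arm_command", "body": {"moves": [[0,0,0,1,0,0,0],[0,0,0,0,0,0,0]]}}

```text
clock: 4.53
tcp_pos: [0.5713, 0.1581, 0.0961]
tool_rot: [[0.287, 0.958, -0.0], [0.958, -0.287, -0.0], [-0.0, -0.0, -1.0]]
ft_force: [0.5, 0.8, 0.4]
grip_width: 0.0002
```

>>> {"method": "arm_command", "body": {"moves": [[0,0,0,1,0,0,0],[0,0,0,0,0,0,0]]}}

```text
clock: 4.78
tcp_pos: [0.5713, 0.1581, 0.095]
tool_rot: [[0.287, 0.958, -0.0], [0.958, -0.287, -0.0], [-0.0, -0.0, -1.0]]
ft_force: [-0.2, -0.2, 0.4]
grip_width: 0.0004
```

>>> {"method": "arm_command", "body": {"moves": [[0,0,0,1,0,0,0],[0,0,0,0,0,0,0]]}}

```text
clock: 5.03
tcp_pos: [0.5713, 0.1581, 0.0941]
tool_rot: [[0.287, 0.958, -0.0], [0.958, -0.287, -0.0], [-0.0, -0.0, -1.0]]
ft_force: [1.0, 0.9, 0.5]
grip_width: 0.0005
```

>>> {"method": "arm_command", "body": {"moves": [[0,0,0,1,0,0,0],[0,0,0,0,0,0,0]]}}

```text
clock: 5.28
tcp_pos: [0.5713, 0.1581, 0.093]
tool_rot: [[0.287, 0.958, -0.0], [0.958, -0.287, -0.0], [-0.0, -0.0, -1.0]]
ft_force: [-0.2, -0.6, 0.4]
grip_width: 0.0006
```

```bash
python3 - <<'E'
from meas import *
o=r.observe(); print(o["tcp_pos"],o["ft_force"],o["clock"])
snap("wrist","w2"); im,d=snap("side","s2")
c=cv2.resize(im[200:340,200:400],None,fx=4,fy=4,interpolation=2)
w=cv2.imread("pics/w2.png")[60:340,180:460]; w=cv2.resize(w,(560,560))
cv2.imwrite("pics/v2.png",cv2.resize(np.hstack([w,cv2.resize(c[:,:,::-1],(800,560))]),(800,330)))
E
```

```text
[0.57128448 0.1581231  0.09304056] [-0.18840148 -0.58150831  0.42115532] 5.275
```

View pics/v2.png

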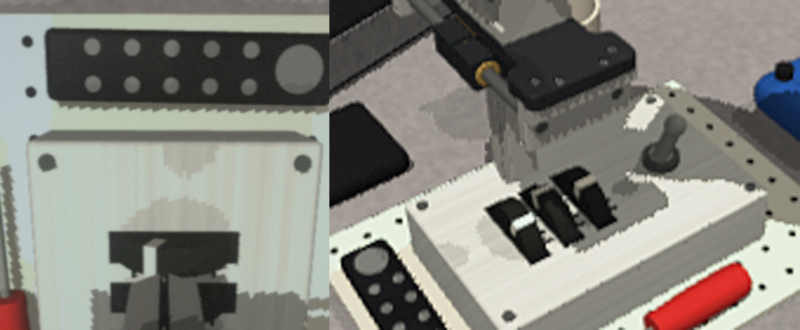

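The left panel (wrist) shows the fingertip ending around the lower edge of wheel 1. The right panel (side) shows the finger end behind or above wheel 1, so I'll check by projecting the nominal tip into both views.

```bash
python3 - <<'E'
from meas import *
o=r.observe(); p=np.array(o["tcp_pos"]); R=np.array(o["tool_rot"])
tip=p+R@[0,0,.019]; print(box(tip))
W=np.eye(4);W[:3,:3]=R;W[:3,3]=p;T=W@np.array(r.camera_model("wrist")["tool_from_camera"])
P=C0+.058*EX[:2]*0+.058*EY[:2]
for c,t in(("wrist",T),("side",None),("top",None)):
    print(c,"tip",proj(c,tip,t),"w1top",proj(c,[*P,.079],t), "w2", proj(c,[*(C0+.031*EY[:2]),.076],t))
im=cv2.imread("pics/s2.png"); w=cv2.imread("pics/w2.png")
a=cv2.resize(im[230:310,240:340],(400,320),interpolation=0); b=cv2.resize(w[150:310,220:420],(400,320),interpolation=0)
cv2.imwrite("pics/v3.png",np.hstack([a,b]))
E
```

```text
[-5.9 58.  74.1]
wrist tip [317.44958925 281.10339017] w1top [328.56113443 284.38587178] w2 [328.02823565 327.61944149]
side tip [281.07218977 292.42015687] w1top [278.94271718 288.07224819] w2 [293.41780684 282.42238109]
top tip [262.67462427 246.72089552] w1top [263.20436651 243.66060913] w2 [276.0234813  247.43356611]
```

View pics/v3.png

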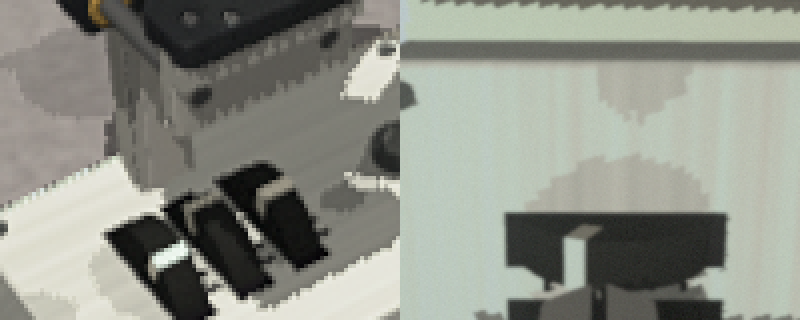

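The crops show wheel 1's mark unobstructed and the finger's near edge at wrist row ~292, lower than the predicted 281. Next I'll measure the actual fingertip from the depth images.

```bash
python3 - <<'E'
from meas import *
TC=np.array(r.camera_model("wrist")["tool_from_camera"])
for n in("w1","w2"):
    d=np.load(f"pics/{n}.npy"); print(n)
    for u in (310,316,320,326,332):
        for v in (280,286,290,294,298,304,315,330):
            o,dd=ray("wrist",u,v,TC); P=o+dd*d[v,u]; print((P*1e3).round(0).astype(int).tolist(),end=" ")
        print()
d=np.load("pics/s2.npy")
for v in range(260,300,3):
    for u in (272,276,280,284):
        o,dd=ray("side",u,v); P=o+dd*d[v,u]; print(v,u,box(P),end=" ")
    print()
E
```

```text
w1
[-52, -7, 157] [-58, -7, 157] [-61, -7, 156] [10, -3, -22] [10, -3, -26] [10, -3, -34] [10, -3, -44] [9, -3, -56] 
[-51, -2, 156] [-57, -2, 156] [-59, -2, 151] [-63, -2, 151] [8, -1, -23] [8, 0, -30] [8, 0, -40] [8, 0, -53] 
[-52, 2, 157] [-57, 2, 157] [-59, 2, 151] [-62, 2, 150] [8, 1, -24] [8, 1, -30] [8, 1, -40] [8, 1, -53] 
[-52, 7, 157] [-57, 7, 156] [-58, 7, 150] [10, 4, -22] [9, 4, -26] [10, 4, -33] [9, 4, -43] [10, 3, -56] 
[-52, 13, 156] [-57, 13, 155] [-61, 13, 157] [-63, 13, 151] [9, 6, -26] [9, 6, -33] [10, 6, -44] [10, 6, -56] 
w2
[3, -4, 14] [-1, -4, 15] [-4, -4, 15] [9, -3, -20] [10, -3, -27] [9, -3, -32] [9, -3, -43] [9, -3, -56] 
[2, -1, 14] [-1, -1, 14] [-3, -1, 15] [-5, -1, 13] [7, -1, -22] [8, -1, -29] [8, 0, -40] [9, 0, -54] 
[2, 1, 15] [-1, 1, 14] [-4, 1, 15] [-5, 1, 14] [8, 1, -23] [8, 1, -30] [8, 1, -40] [8, 1, -54] 
[3, 5, 14] [-1, 5, 14] [-3, 5, 14] [9, 4, -22] [10, 4, -27] [9, 4, -32] [10, 4, -43] [9, 3, -56] 
[2, 8, 15] [-1, 8, 14] [-3, 8, 14] [-5, 8, 13] [9, 6, -26] [9, 6, -32] [10, 6, -44] [10, 6, -57] 
260 272 [ -3.4  66.8 145.9] 260 276 [-17.7  67.5
[... 754 characters left out ...]
81 276 [35.2 44.3 58.6] 281 280 [29.7 39.6 60.3] 281 284 [15.8 39.5 71.4] 
284 272 [33.2 53.2 58.4] 284 276 [11.7 56.6 77.8] 284 280 [ 6.7 52.  79.2] 284 284 [17.1 39.3 63.3] 
287 272 [ 8.5 65.8 79. ] 287 276 [ 3.3 61.3 80.7] 287 280 [-0.6 56.3 80.9] 287 284 [14.  41.4 60.1] 
290 272 [ 8.7 66.2 72.3] 290 276 [-2.3 64.6 80.5] 290 280 [-5.2 59.1 79.6] 290 284 [-10.1  54.6  81.1] 
293 272 [11.6 65.4 62.5] 293 276 [-3.8 65.9 75.8] 293 280 [-12.7  63.5  81.9] 293 284 [-14.4  57.3  79.6] 
296 272 [ 9.6 66.9 58.2] 296 276 [-3.1 66.1 68.5] 296 280 [-13.2  64.2  76. ] 296 284 [-16.6  58.9  75.7] 
299 272 [ 3.  70.7 59.2] 299 276 [-3.5 66.8 62.3] 299 280 [-16.5  66.4  73.4] 299 284 [-19.5  60.9  72.6]
```

Depth shows that the fingers actually end about 19 mm behind the reported TCP (tool z ≈ -19). That is why nothing has been touched: the real tip is near z = 0.112. I'll descend further by feel.

>>> {"method": "arm_command", "body": {"moves": [[0,0,0,9,0,0,0],[0,0,0,9,0,0,0],[0,0,0,8,0,0,0],[0,0,0,0,0,0,0],[0,0,0,0,0,0,0]]}}

```text
clock: 6.0
tcp_pos: [0.5715, 0.1582, 0.0673]
tool_rot: [[0.287, 0.958, 0.0], [0.958, -0.287, 0.0], [0.0, 0.0, -1.0]]
ft_force: [1.2, 0.6, -0.1]
grip_width: 0.0006
```

>>> {"method": "arm_command", "body": {"moves": [[0,0,0,1.5,0,0,0],[0,0,0,0,0,0,0]]}}

```text
clock: 6.25
tcp_pos: [0.5713, 0.1581, 0.0657]
tool_rot: [[0.287, 0.958, 0.0], [0.958, -0.287, 0.0], [0.0, 0.0, -1.0]]
ft_force: [0.2, 0.1, -0.3]
grip_width: 0.0004
```

>>> {"method": "arm_command", "body": {"moves": [[0,0,0,1.5,0,0,0],[0,0,0,0,0,0,0]]}}

```text
clock: 6.5
tcp_pos: [0.5713, 0.1581, 0.064]
tool_rot: [[0.287, 0.958, -0.0], [0.958, -0.287, -0.0], [-0.0, -0.0, -1.0]]
ft_force: [0.1, -0.1, -0.4]
grip_width: 0.0007
```

>>> {"method": "arm_command", "body": {"moves": [[0,0,0,1.5,0,0,0],[0,0,0,0,0,0,0]]}}

```text
clock: 6.75
tcp_pos: [0.5712, 0.1581, 0.0625]
tool_rot: [[0.287, 0.958, -0.0], [0.958, -0.287, -0.0], [-0.0, -0.0, -1.0]]
ft_force: [-0.1, 0.1, 0.3]
grip_width: 0.0001
```

>>> {"method": "arm_command", "body": {"moves": [[0,0,0,1.5,0,0,0],[0,0,0,0,0,0,0]]}}

```text
clock: 7.0
tcp_pos: [0.5713, 0.1581, 0.061]
tool_rot: [[0.287, 0.958, -0.0], [0.958, -0.287, -0.0], [-0.0, -0.0, -1.0]]
ft_force: [-0.1, -0.5, -0.4]
grip_width: 0.0001
```

>>> {"method": "arm_command", "body": {"moves": [[0,0,0,1.5,0,0,0],[0,0,0,0,0,0,0]]}}

```text
clock: 7.25
tcp_pos: [0.5714, 0.1582, 0.0597]
tool_rot: [[0.287, 0.958, 0.0], [0.958, -0.287, 0.0], [0.0, 0.0, -1.0]]
ft_force: [0.1, 0.4, 1.2]
grip_width: 0.0006
```

>>> {"method": "arm_command", "body": {"moves": [[0,0,0,1,0,0,0],[0,0,0,0,0,0,0]]}}

```text
clock: 7.5
tcp_pos: [0.5715, 0.1582, 0.059]
tool_rot: [[0.287, 0.958, 0.0], [0.958, -0.287, 0.0], [0.0, 0.0, -1.0]]
ft_force: [-1.4, -0.3, 5.0]
grip_width: 0.0006
```

>>> {"method": "arm_command", "body": {"moves": [[0,0,0,0.8,0,0,0],[0,0,0,0,0,0,0]]}}

```text
clock: 7.75
tcp_pos: [0.5715, 0.1582, 0.0584]
tool_rot: [[0.287, 0.958, 0.001], [0.958, -0.287, 0.0], [0.0, 0.001, -1.0]]
ft_force: [-2.9, -0.3, 7.1]
grip_width: 0.0002
```

>>> {"method": "arm_command", "body": {"moves": [[0,0,2,0,0,0,0],[0,0,2,0,0,0,0],[0,0,0,0,0,0,0]]}}

```text
clock: 8.12
tcp_pos: [0.5755, 0.157, 0.0585]
tool_rot: [[0.287, 0.958, 0.001], [0.958, -0.287, 0.0], [0.0, 0.001, -1.0]]
ft_force: [-2.8, 0.1, 7.6]
grip_width: 0.001
```

>>> {"method": "arm_command", "body": {"moves": [[0,0,2,0,0,0,0],[0,0,2,0,0,0,0],[0,0,2,0,0,0,0],[0,0,2,0,0,0,0],[0,0,0,0,0,0,0]]}}

```text
clock: 8.75
tcp_pos: [0.5831, 0.1547, 0.0583]
tool_rot: [[0.287, 0.958, 0.001], [0.958, -0.287, 0.0], [0.0, 0.001, -1.0]]
ft_force: [-0.9, 0.5, 5.7]
grip_width: 0.0006
```

```bash
cat >> meas.py <<'E'
def shoot(n):
    o=r.observe(); np.savez(f"pics/{n}pose.npz",p=o["tcp_pos"],R=o["tool_rot"]); snap("wrist",n); print(o["clock"],box(o["tcp_pos"]),np.array(o["ft_force"]).round(1))
    return WT({"p":o["tcp_pos"],"R":o["tool_rot"]})
def wheel(n,T,k,ztop,offs=(5,4,3,2)):
    "white mark: bright columns between dark tread, along lines of constant box y on the wheel"
    im=cv2.cvtColor(cv2.imread(f"pics/{n}.png"),cv2.COLOR_BGR2GRAY).astype(np.float32)
    y=(.058,.031,.004)[k-1]; th=np.arange(-.2,1.8,.01); 
    for off in offs:
        P=[[*(C0+EX[:2]*.028*np.sin(t-.8)+EY[:2]*(y+off*1e-3)),ztop-.028+.028*np.cos(t-.8)] for t in th]
        q=np.array([proj("wrist",p,T) for p in P],np.float32)
        g=cv2.remap(im,q[:,0],q[:,1],1).ravel(); b=th[g>110]
        print(k,off,b.size,b.min().round(2) if b.size else 0,b.max().round(2) if b.size else 0,b.mean().round(3) if b.size else 0, "edges",np.abs(np.diff((g>110).astype(int))).sum())
E
python3 - <<'E'
from meas import *
T=WT(np.load("pics/w1pose.npz"))
for k,z in((1,.0798),(2,.0762),(3,.0775)): wheel("w1",T,k,z,(5,0,-5))
T=shoot("w3"); wheel("w3",T,1,.0785,(8,6,5,4,2))
E
```

```text
1 5 25 0.25 0.49 0.37 edges 2
1 0 25 0.25 0.49 0.37 edges 2
1 -5 25 0.25 0.49 0.37 edges 2
2 5 25 1.02 1.26 1.14 edges 2
2 0 24 1.02 1.25 1.135 edges 2
2 -5 25 1.02 1.26 1.14 edges 2
3 5 25 0.49 0.73 0.61 edges 2
3 0 24 0.5 0.73 0.615 edges 2
3 -5 25 0.49 0.73 0.61 edges 2
8.75 [ 6.4 58.1 58.3] [-0.9  0.5  5.7]
1 8 9 0.71 0.79 0.75 edges 2
1 6 0 0 0 0 edges 0
1 5 0 0 0 0 edges 0
1 4 0 0 0 0 edges 0
1 2 0 0 0 0 edges 0
```

>>> {"method": "arm_command", "body": {"moves": [[0,0,0,-18,0,0,0],[0,0,-6,-17,0,0,0],[0,0,-6,0,0,0,0],[0,0,0,0,0,0,0]]}}

```text
clock: 9.3
tcp_pos: [0.5707, 0.1584, 0.0928]
tool_rot: [[0.287, 0.958, -0.0], [0.958, -0.287, -0.0], [-0.0, -0.0, -1.0]]
ft_force: [-1.2, -0.5, -0.3]
grip_width: 0.0005
```

```bash
python3 - <<'E'
from meas import *
T=shoot("w4"); wheel("w4",T,1,.0798,(6,4,2,0))
E
```

```text
9.3 [-6.6 58.  92.8] [-1.2 -0.5 -0.3]
1 6 23 0.7 0.92 0.81 edges 2
1 4 23 0.7 0.92 0.81 edges 2
1 2 23 0.7 0.92 0.81 edges 2
1 0 23 0.7 0.92 0.81 edges 2
```

>>> {"method": "arm_command", "body": {"moves": [[0,0,1,16,0,0,0],[0,0,0,14,0,0,0],[0,0,0,2.5,0,0,0],[0,0,0,1,0,0,0],[0,0,0,0.8,0,0,0],[0,0,0,0,0,0,0]]}}

```text
clock: 10.1
tcp_pos: [0.5723, 0.1577, 0.0589]
tool_rot: [[0.287, 0.958, 0.0], [0.958, -0.287, -0.0], [-0.0, 0.0, -1.0]]
ft_force: [-3.7, -2.6, 5.7]
grip_width: 0.0004
```

>>> {"method": "arm_command", "body": {"moves": [[0,0,0,0.3,0,0,0],[0,0,2,0,0,0,0],[0,0,2,0,0,0,0],[0,0,2,0,0,0,0],[0,0,2,0,0,0,0],[0,0,2,0,0,0,0],[0,0,1,0,0,0,0],[0,0,0,0,0,0,0]]}}

```text
clock: 11.1
tcp_pos: [0.5831, 0.1546, 0.0585]
tool_rot: [[0.287, 0.958, 0.001], [0.958, -0.287, -0.0], [0.0, 0.001, -1.0]]
ft_force: [-0.6, -2.7, 5.3]
grip_width: 0.0005
```

>>> {"method": "arm_command", "body": {"moves": [[0,0,0,-18,0,0,0],[0,-14,0,-17,0,0,0],[0,-13,0,0,0,0,0],[0,0,0,0,0,0,0]]}}

```text
clock: 11.6
tcp_pos: [0.5747, 0.1276, 0.0933]
tool_rot: [[0.289, 0.957, -0.0], [0.957, -0.289, -0.0], [-0.0, -0.0, -1.0]]
ft_force: [-1.1, 0.3, -0.7]
grip_width: 0.0005
```

```bash
python3 - <<'E'
from meas import *
T=shoot("w5"); wheel("w5",T,1,.0798,(6,4,2,0)); wheel("w5",T,2,.0762,(6,5,4,2,0))
E
```

```text
11.6 [ 6.1 29.8 93.3] [-1.1  0.3 -0.7]
1 6 23 1.11 1.33 1.22 edges 2
1 4 22 1.12 1.33 1.225 edges 2
1 2 23 1.11 1.33 1.22 edges 2
1 0 22 1.12 1.33 1.225 edges 2
2 6 23 1.03 1.25 1.14 edges 2
2 5 23 1.03 1.25 1.14 edges 2
2 4 23 1.03 1.25 1.14 edges 2
2 2 23 1.03 1.25 1.14 edges 2
2 0 23 1.03 1.25 1.14 edges 2
```

>>> {"method": "arm_command", "body": {"moves": [[0,1,0,16,0,0,0],[0,0,0,15,0,0,0],[0,0,0,4,0,0,0],[0,0,0,0.5,0,0,0],[0,0,0,0,0,0,0],[0,0,0,0,0,0,0]]}}

```text
clock: 12.4
tcp_pos: [0.5756, 0.1298, 0.0581]
tool_rot: [[0.287, 0.958, 0.001], [0.958, -0.287, 0.0], [0.0, 0.001, -1.0]]
ft_force: [-0.2, -0.1, -0.4]
grip_width: 0.0006
```

>>> {"method": "arm_command", "body": {"moves": [[0,0,0,1.3,0,0,0],[0,0,0,0,0,0,0]]}}

```text
clock: 12.65
tcp_pos: [0.5754, 0.1298, 0.0564]
tool_rot: [[0.287, 0.958, 0.0], [0.958, -0.287, 0.0], [0.0, 0.0, -1.0]]
ft_force: [0.4, -0.6, 0.2]
grip_width: 0.0008
```

>>> {"method": "arm_command", "body": {"moves": [[0,0,0,1.3,0,0,0],[0,0,0,0,0,0,0]]}}

```text
clock: 12.9
tcp_pos: [0.5755, 0.1298, 0.0554]
tool_rot: [[0.287, 0.958, 0.0], [0.958, -0.287, 0.0], [0.0, 0.0, -1.0]]
ft_force: [-1.2, -1.1, 3.7]
grip_width: 0.0005
```

>>> {"method": "arm_command", "body": {"moves": [[0,0,0,0.8,0,0,0],[0,0,0,0,0,0,0],[0,0,-2,0,0,0,0],[0,0,-2,0,0,0,0],[0,0,0,0,0,0,0]]}}

```text
clock: 13.52
tcp_pos: [0.5724, 0.1308, 0.0552]
tool_rot: [[0.287, 0.958, 0.003], [0.958, -0.287, -0.0], [0.001, 0.002, -1.0]]
ft_force: [1.7, -1.8, 6.0]
grip_width: 0.0001
```

>>> {"method": "arm_command", "body": {"moves": [[0,0,-2,0,0,0,0],[0,0,-2,0,0,0,0],[0,0,-2,0,0,0,0],[0,0,-2,0,0,0,0],[0,0,0,0,0,0,0]]}}

```text
clock: 14.15
tcp_pos: [0.5646, 0.1332, 0.0552]
tool_rot: [[0.287, 0.958, 0.002], [0.958, -0.287, 0.0], [0.001, 0.002, -1.0]]
ft_force: [0.6, -1.2, 7.4]
grip_width: 0.0006
```

>>> {"method": "arm_command", "body": {"moves": [[0,0,0,-18,0,0,0],[0,0,6,-17,0,0,0],[0,0,6,0,0,0,0],[0,0,0,0,0,0,0]]}}

```text
clock: 14.65
tcp_pos: [0.5753, 0.1296, 0.0889]
tool_rot: [[0.288, 0.958, -0.001], [0.958, -0.288, -0.0], [-0.0, -0.001, -1.0]]
ft_force: [0.3, 0.2, -0.2]
grip_width: 0.0001
```

```bash
python3 - <<'E'
from meas import *
T=shoot("w6"); wheel("w6",T,1,.0798,(6,2,0)); wheel("w6",T,2,.0762,(6,4,2,0))
E
```

```text
14.65 [ 6.1 31.8 88.9] [ 0.3  0.2 -0.2]
1 6 22 1.12 1.33 1.225 edges 2
1 2 22 1.12 1.33 1.225 edges 2
1 0 22 1.12 1.33 1.225 edges 2
2 6 23 0.61 0.83 0.72 edges 2
2 4 23 0.61 0.83 0.72 edges 2
2 2 23 0.61 0.83 0.72 edges 2
2 0 24 0.6 0.83 0.715 edges 2
```

>>> {"method": "arm_command", "body": {"moves": [[0,-0.5,-1.5,16,0,0,0],[0,0,0,13.5,0,0,0],[0,0,0,2.5,0,0,0],[0,0,0,1,0,0,0],[0,0,0,0.8,0,0,0],[0,0,0,0,0,0,0]]}}

```text
clock: 15.45
tcp_pos: [0.5739, 0.1298, 0.0559]
tool_rot: [[0.287, 0.958, 0.0], [0.958, -0.287, 0.0], [0.0, 0.0, -1.0]]
ft_force: [-2.4, 0.3, 3.4]
grip_width: 0.0002
```

>>> {"method": "arm_command", "body": {"moves": [[0,0,0,0.8,0,0,0],[0,0,-2,0,0,0,0],[0,0,-2,0,0,0,0],[0,0,-2,0,0,0,0],[0,0,-2,0,0,0,0],[0,0,-1.2,0,0,0,0],[0,0,0,0,0,0,0]]}}

```text
clock: 16.32
tcp_pos: [0.5659, 0.1323, 0.0555]
tool_rot: [[0.287, 0.958, 0.003], [0.958, -0.287, 0.0], [0.001, 0.002, -1.0]]
ft_force: [1.6, -1.6, 7.0]
grip_width: 0.0006
```

>>> {"method": "arm_command", "body": {"moves": [[0,0,0,-18,0,0,0],[0,-14,1,-17,0,0,0],[0,-13,0,0,0,0,0],[0,0,0,0,0,0,0]]}}

```text
clock: 16.82
tcp_pos: [0.5578, 0.105, 0.0897]
tool_rot: [[0.289, 0.957, -0.0], [0.957, -0.289, -0.0], [-0.0, -0.0, -1.0]]
ft_force: [0.4, -0.0, 0.7]
grip_width: 0.0008
```

```bash
python3 - <<'E'
from meas import *
T=shoot("w7"); wheel("w7",T,1,.0798,(6,0)); wheel("w7",T,2,.0762,(6,2,0)); wheel("w7",T,3,.0775,(6,2,0))
E
```

```text
16.825 [-3.6  3.2 89.7] [ 0.4 -0.   0.7]
1 6 22 1.12 1.33 1.225 edges 2
1 0 22 1.12 1.33 1.225 edges 2
2 6 24 0.3 0.53 0.415 edges 2
2 2 23 0.31 0.53 0.42 edges 2
2 0 23 0.3 0.52 0.41 edges 2
3 6 23 0.5 0.72 0.61 edges 2
3 2 23 0.5 0.72 0.61 edges 2
3 0 23 0.5 0.72 0.61 edges 2
```

>>> {"method": "arm_command", "body": {"moves": [[0,0.8,0.5,16,0,0,0],[0,0,0,12,0,0,0],[0,0,0,2,0,0,0],[0,0,0,0,0,0,0],[0,0,0,0,0,0,0]]}}

```text
clock: 17.5
tcp_pos: [0.559, 0.1069, 0.0599]
tool_rot: [[0.287, 0.958, 0.0], [0.958, -0.287, -0.0], [0.0, 0.0, -1.0]]
ft_force: [0.6, 0.5, 0.8]
grip_width: 0.0007
```

>>> {"method": "arm_command", "body": {"moves": [[0,0,0,1.3,0,0,0],[0,0,0,0,0,0,0]]}}

```text
clock: 17.75
tcp_pos: [0.5591, 0.1069, 0.0587]
tool_rot: [[0.287, 0.958, 0.001], [0.958, -0.287, 0.0], [0.0, 0.001, -1.0]]
ft_force: [0.1, -0.2, 2.0]
grip_width: 0.0003
```

>>> {"method": "arm_command", "body": {"moves": [[0,0,0,1.0,0,0,0],[0,0,0,0,0,0,0]]}}

```text
clock: 18.0
tcp_pos: [0.5591, 0.1069, 0.0579]
tool_rot: [[0.287, 0.958, 0.001], [0.958, -0.287, 0.0], [0.0, 0.001, -1.0]]
ft_force: [-2.2, -0.0, 7.5]
grip_width: 0.0006
```

>>> {"method": "arm_command", "body": {"moves": [[0,0,2,0,0,0,0],[0,0,2,0,0,0,0],[0,0,1.4,0,0,0,0],[0,0,0,0,0,0,0]]}}

```text
clock: 18.5
tcp_pos: [0.5642, 0.1053, 0.0579]
tool_rot: [[0.287, 0.958, 0.0], [0.958, -0.287, 0.0], [0.0, 0.0, -1.0]]
ft_force: [-1.7, 1.2, 6.9]
grip_width: 0.0002
```

>>> {"method": "arm_command", "body": {"moves": [[0,0,0,-25,0,0,0],[0,0,-10,-35,0,0,0],[0,-13,-20,0,0,0,0],[0,0,0,0,0,0,0]]}}

```text
clock: 19.0
tcp_pos: [0.5309, 0.1013, 0.1176]
tool_rot: [[0.288, 0.958, -0.0], [0.958, -0.288, -0.0], [-0.0, -0.0, -1.0]]
ft_force: [0.5, 0.4, 0.5]
grip_width: 0.0005
```

```bash
python3 - <<'E'
from meas import *
T=shoot("w8"); wheel("w8",T,1,.0798,(6,0)); wheel("w8",T,2,.0762,(6,2,0)); wheel("w8",T,3,.0775,(6,2,0))
im,d=snap("side","s8")
w=cv2.imread("pics/w8.png"); a=im[220:320,230:400,::-1]
cv2.imwrite("pics/v8.png",np.hstack([cv2.resize(w,(480,360)),cv2.resize(a,(320,360))]))
m=np.array([[*box(np.add(*(lambda od:(od[0],od[1]*d[v,u]))(ray("side",u,v)))),u,v] for v in range(225,285) for u in range(320,380) if d[v,u]>0])
s=m[(abs(m[:,1]+65)<16)&(m[:,2]>66)&(m[:,2]<130)&(abs(m[:,0])<45)]
for z in range(66,116,5):
    q=s[(s[:,2]>=z)&(s[:,2]<z+5)]
    if len(q): print(z,len(q),q.min(0),q.max(0))
E
```

```text
19.0 [-28.3  -8.1 117.6] [0.5 0.4 0.5]
1 6 23 1.11 1.33 1.22 edges 2
1 0 24 1.11 1.34 1.225 edges 2
2 6 22 0.31 0.52 0.415 edges 2
2 2 23 0.31 0.53 0.42 edges 2
2 0 23 0.31 0.53 0.42 edges 2
3 6 23 0.69 0.91 0.8 edges 2
3 2 23 0.69 0.91 0.8 edges 2
3 0 23 0.69 0.91 0.8 edges 2Traceback (most recent call last):
  File "<stdin>", line 6, in <module>
  File "h.py", line 4, in ray
    m=r.camera_model(cam); f=240/np.tan(np.radians(m["vertical_fov"]/2))
ValueError: time passes only in moves, steps and waits
```

View pics/v8.png

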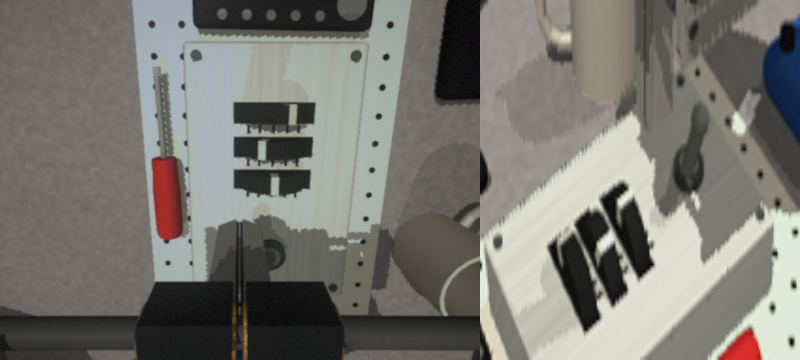

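The wheels read 3-1-2 in both views: in the wrist half the marks are at (292,115), (262,150) and (275,183). The toggle collar is at about (272,255) there. In the side half the ball is at (697,115), which is side pixel (345,252). I'll check those against the toggle geometry.

```bash
python3 - <<'E'
from meas import *
T=WT(np.load("pics/w8pose.npz"))
P=lambda x,y,z:[*(C0+EX[:2]*x+EY[:2]*y),z]
for n,p in(("foot",P(0,-.065,.064)),("tip0",P(-.02,-.065,.101)),("tip.5",P(0,-.065,.106))):
    print(n,proj("wrist",p,T),proj("side",p),proj("top",p))
m=r.camera_model("side"); d=np.load("pics/s8.npy")
for v in range(244,274,2):
    L=[]
    for u in range(334,356,2):
        z=d[v,u]; f=240/np.tan(np.radians(m["vertical_fov"]/2)); s=np.array([(u-m["cx"])/f,(v-m["cy"])/f])
        q=m["T"][:3,:3]@np.array([s[0],-s[1],-1])*z+m["T"][:3,3]; b=box(q)
        if b[2]>66 and b[2]<118 and abs(b[1]+65)<25: L.append((u,*b.round().astype(int).tolist()))
    print(v,L)
E
```

```text
foot [360.35839563 343.16083426] [340.67191268 264.56171682] [321.20743248 260.77855806]
tip0 [331.70350377 375.05183171] [348.39572026 254.67888435] [318.11512971 268.84862446]
tip.5 [367.31890372 380.14719745] [341.15545476 246.00757219] [320.87118505 258.91454345]
244 []
246 []
248 [(346, -13, -65, 110)]
250 [(344, -15, -59, 111), (346, -17, -62, 111), (348, -19, -64, 111), (350, -19, -69, 109)]
252 [(342, -13, -57, 106), (344, -18, -57, 109), (346, -19, -60, 109), (348, -22, -63, 109), (350, -23, -66, 108)]
254 [(342, -15, -55, 104), (344, -18, -57, 105), (346, -21, -59, 106), (348, -23, -62, 106), (350, -24, -65, 106)]
256 [(342, -12, -58, 96), (344, -21, -55, 104), (346, -22, -59, 102), (348, -24, -61, 103)]
258 [(340, -6, -59, 87), (342, -12, -58, 91), (344, -16, -59, 94), (346, -18, -62, 94)]
260 [(340, -7, -58, 84), (342, -11, -59, 86), (344, -14, -61, 87), (346, -16, -63, 87)]
262 [(336, 6, -60, 68), (338, -2, -58, 75), (340, -7, -58, 79), (342, -12, -59, 82), (344, -14, -61, 82)]
264 [(336, 3, -57, 67), (338, -2, -58, 71), (340, -8, -57, 75), (342, -10, -60, 75), (344, -11, -64, 74)]
266 [(336, -2, -54, 68), (338, -3, -57, 68), (340, -6, -59, 69), (342, -8, -61, 69)]
268 [(334, -2, -49, 66), (344, -12, -63, 66)]
270 [(340, -12, -54, 66)]
272 []
```

Everything matches: the ball is at about (-18,-63,102) mm, so the toggle is off. Next I'll bring the closed fingers behind the ball.

>>> {"method": "arm_command", "body": {"moves": [[0,-29,-14,0,0,0,0],[0,-28,-13,0,0,0,0],[0,0,0,25,0,0,0],[0,0,0,20,0,0,0],[0,0,0,0,0,0,0],[0,0,0,0,0,0,0]]}}

```text
clock: 19.85
tcp_pos: [0.4899, 0.0547, 0.073]
tool_rot: [[0.287, 0.958, 0.0], [0.958, -0.287, 0.0], [0.0, 0.0, -1.0]]
ft_force: [0.8, -0.0, 0.7]
grip_width: 0.0003
```

```bash
python3 - <<'E'
from meas import *
o=r.observe(); print(box(o["tcp_pos"]),o["ft_force"])
E
```

```text
[-54.1 -64.5  73. ] [ 0.80943055 -0.04503748  0.68778565]
```

>>> {"method": "arm_command", "body": {"moves": [[0,0,5,0,0,0,0],[0,0,5,0,0,0,0],[0,0,5,0,0,0,0],[0,0,5,0,0,0,0],[0,0,0,0,0,0,0]]}}

```text
clock: 20.48
tcp_pos: [0.5087, 0.0488, 0.0724]
tool_rot: [[0.288, 0.958, -0.0], [0.958, -0.288, 0.0], [0.0, -0.0, -1.0]]
ft_force: [1.0, 1.1, -0.4]
grip_width: 0.0002
```

Now at bx ≈ -34, at or near contact. I'll continue slowly.

>>> {"method": "arm_command", "body": {"moves": [[0,0,2.5,0,0,0,0],[0,0,2.5,0,0,0,0],[0,0,2.5,0,0,0,0],[0,0,2.5,0,0,0,0],[0,0,2.5,0,0,0,0],[0,0,2.5,0,0,0,0],[0,0,0,0,0,0,0]]}}

```text
clock: 21.35
tcp_pos: [0.5231, 0.0445, 0.0724]
tool_rot: [[0.288, 0.958, 0.0], [0.958, -0.288, -0.0], [0.0, 0.0, -1.0]]
ft_force: [0.7, 0.5, 0.4]
grip_width: 0.0006
```

>>> {"method": "arm_command", "body": {"moves": [[0,0,2.5,0,0,0,0],[0,0,2.5,0,0,0,0],[0,0,2.5,0,0,0,0],[0,0,2.5,0,0,0,0],[0,0,0,0,0,0,0]]}}

```text
clock: 21.98
tcp_pos: [0.5326, 0.0416, 0.0723]
tool_rot: [[0.288, 0.958, 0.0], [0.958, -0.288, -0.0], [0.0, 0.0, -1.0]]
ft_force: [-0.4, -0.1, -0.3]
grip_width: 0.0003
```

```bash
python3 - <<'E'
from meas import *
o=r.observe(); print(box(o["tcp_pos"]),o["ft_force"])
im,d=snap("side","s9"); cv2.imwrite("pics/v9.png",cv2.resize(im[220:300,300:400,::-1],(600,480)))
E
```

```text
[ -9.4 -64.7  72.3] [-0.38878465 -0.12602402 -0.30122183]
```

View pics/v9.png

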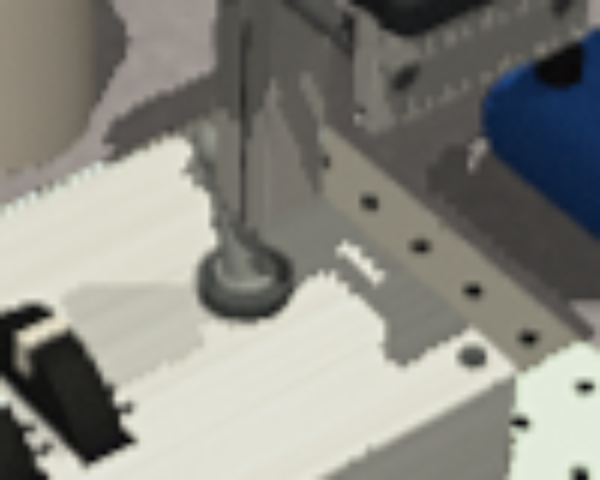

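The side crop shows the fingers at (245,150) with the lever behind them above the collar at (245,280), and the ball edge peeking out at (205,140). The toggle is going over, so I'll take small steps to the stop.

>>> {"method": "arm_command", "body": {"moves": [[0,0,1.5,0,0,0,0],[0,0,1.5,0,0,0,0],[0,0,0,0,0,0,0]]}}

```text
clock: 22.4
tcp_pos: [0.5353, 0.0408, 0.0723]
tool_rot: [[0.287, 0.958, -0.0], [0.958, -0.287, 0.0], [-0.0, -0.0, -1.0]]
ft_force: [-0.6, 0.1, -1.0]
grip_width: 0.0004
```

>>> {"method": "arm_command", "body": {"moves": [[0,0,1.5,0,0,0,0],[0,0,1,0,0,0,0],[0,0,0,0,0,0,0]]}}

```text
clock: 22.78
tcp_pos: [0.5378, 0.0401, 0.0724]
tool_rot: [[0.287, 0.958, 0.0], [0.958, -0.287, -0.0], [-0.0, 0.0, -1.0]]
ft_force: [-0.6, 0.2, -1.3]
grip_width: 0.0008
```

```bash
cat > tog.py <<'E'
from meas import *
import sys
def depthpts(cam,n):
    m=r.camera_model(cam); im,d=snap(cam,n); f=240/np.tan(np.radians(m["vertical_fov"]/2))
    v,u=np.mgrid[:480,:640]; s=np.stack([(u-m["cx"])/f,(v-m["cy"])/f],-1); s=s/(1+m["k1"]*(s**2).sum(-1,keepdims=True))
    q=np.stack([s[...,0],-s[...,1],-np.ones_like(d)],-1)*d[...,None]
    w=q@m["T"][:3,:3].T+m["T"][:3,3]-[*C0,0]; return np.stack([w@EX,w@EY,w[...,2]],-1)[d>0]*1e3
o=r.observe(); print(box(o["tcp_pos"]),np.array(o["ft_force"]).round(1))
for c in("top","side"):
    p=depthpts(c,c+sys.argv[1]); p=p[(abs(p[:,1]+65)<11)&(abs(p[:,0])<45)&(p[:,2]>90)&(p[:,2]<113)]
    for x in range(-40,45,5):
        q=p[(p[:,0]>=x)&(p[:,0]<x+5)]
        if len(q): print(c,x,len(q),q.mean(0).round(0),q[:,2].max().round(0))
E
python3 tog.py t1
```

```text
[ -4.  -64.7  72.4] [-0.6  0.2 -1.3]
side -20 33 [-16. -63. 108.] 113.0
side -15 20 [-13. -58. 107.] 112.0
side -10 8 [ -8. -55. 103.] 112.0
side -5 16 [ -2. -55. 103.] 112.0
side 0 15 [  2. -55. 104.] 113.0
side 5 8 [  7. -56. 102.] 113.0
side 10 12 [ 13. -57. 100.] 107.0
side 15 13 [ 17. -58. 107.] 111.0
side 20 3 [ 20. -59. 108.] 109.0
```

>>> {"method": "arm_command", "body": {"moves": [[0,0,1,0,0,0,0],[0,0,1,0,0,0,0],[0,0,0,0,0,0,0]]}}

```text
clock: 23.25
tcp_pos: [0.5397, 0.0395, 0.0725]
tool_rot: [[0.287, 0.958, 0.0], [0.958, -0.287, -0.0], [0.0, 0.0, -1.0]]
ft_force: [-0.6, 0.4, -0.2]
grip_width: 0.0002
```

>>> {"method": "arm_command", "body": {"moves": [[0,0,0.8,0,0,0,0],[0,0,0,0,0,0,0]]}}

```text
clock: 23.5
tcp_pos: [0.5405, 0.0393, 0.0725]
tool_rot: [[0.287, 0.958, 0.0], [0.958, -0.287, 0.0], [0.0, 0.0, -1.0]]
ft_force: [-1.5, -0.2, -1.2]
grip_width: 0.0003
```

>>> {"method": "arm_command", "body": {"moves": [[0,0,0.8,0,0,0,0],[0,0,0,0,0,0,0]]}}

```text
clock: 23.75
tcp_pos: [0.5409, 0.0392, 0.0724]
tool_rot: [[0.287, 0.958, -0.001], [0.958, -0.287, 0.0], [-0.0, -0.001, -1.0]]
ft_force: [-4.3, 1.3, -0.4]
grip_width: 0.0007
```

The force rises at the end stop (4.3 N), so the toggle is fully over. I'll back off and check.

>>> {"method": "arm_command", "body": {"moves": [[0,0,-5,0,0,0,0],[0,0,-25,0,0,0,0],[0,0,-15,-30,0,0,0],[0,25,0,-30,0,0,0],[0,0,0,0,0,0,0],[0,0,0,0,0,0,0]]}}

```text
clock: 24.5
tcp_pos: [0.505, 0.0758, 0.1319]
tool_rot: [[0.287, 0.958, -0.0], [0.958, -0.287, -0.0], [-0.0, -0.0, -1.0]]
ft_force: [0.1, 0.3, 0.8]
grip_width: 0.0003
```

```bash
python3 tog.py t2; python3 - <<'E'
from meas import *
T=shoot("w9")
for k,z in((1,.0798),(2,.0762),(3,.0775)): wheel("w9",T,k,z,(6,0))
im=cv2.imread("pics/sidet2.png"); cv2.imwrite("pics/v10.png",np.hstack([cv2.resize(im[180:420,180:440],(390,360)),cv2.resize(cv2.imread("pics/w9.png"),(410,360))]))
E
```

```text
[-45.8 -40.  131.9] [0.1 0.3 0.8]
side 0 1 [  4. -64.  90.] 90.0
side 5 19 [  8. -63.  93.] 97.0
side 10 46 [ 13. -62. 101.] 108.0
side 15 33 [ 18. -60. 105.] 110.0
side 20 10 [ 23. -61. 106.] 110.0
24.6 [-45.9 -40.3 131.5] [ 0.5 -0.4  0.3]
1 6 24 1.11 1.34 1.225 edges 2
1 0 24 1.11 1.34 1.225 edges 2
2 6 24 0.3 0.53 0.415 edges 2
2 0 23 0.31 0.53 0.42 edges 2
3 6 23 0.7 0.92 0.81 edges 2
3 0 23 0.69 0.91 0.8 edges 2
```

View pics/v10.png

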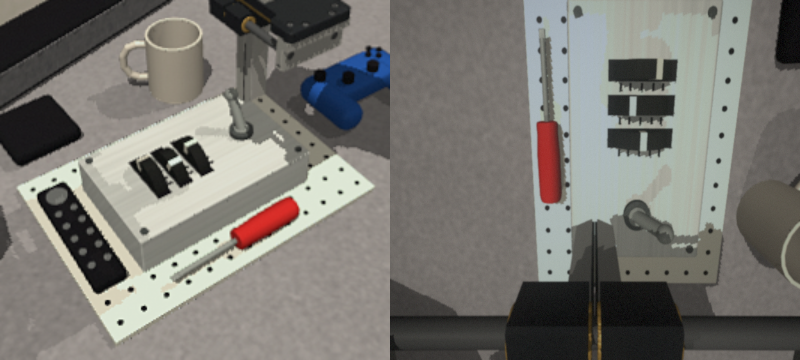

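The toggle leans fully away: ball at (235,97) in the side half and lever at (650,225) in the wrist half. The marks are at ticks 3-1-2, the bystanders are undisturbed and the gripper is clear.

```bash
python3 -c "
from workcell import r
print(r.hand_in())"
```

```text
the job is handed in; nothing more can be done
None
```

I dialled the three thumbwheels to 3-1-2 and then pushed the toggle fully over, away from the robot. The job was handed in at about 24.6 s of the 64 s allowed.

- **Wheels:** the last wrist picture measured them at 1.22, 0.42 and 0.81 rad, against targets of 1.2, 0.4 and 0.8. The highest force I read while rolling was about 8 N.
- **Toggle:** the push met the end stop, with the force rising to 4.5 N. Afterwards the ball stood about 18 mm past the hinge, or roughly 0.95 rad.
- **Rest of the scene:** the bystanders looked undisturbed in the last picture. The gripper was clear, with the force reading only noise.
- **Disagreement:** depth and touch showed the closed fingers ending about 19 mm behind the reported TCP, not 19 mm ahead as stated. My first descent therefore stopped short of wheel 1, and I felt for contact about 38 mm lower instead.
- **Minor failure:** one depth script stopped on a robot-interface error ("time passes only in moves, steps and waits"). I redid that measurement, and nothing moved because of it.

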